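# Clamp a plaster owl in the torque-limited trimming vice

## Robot

A 6-joint arm with a two-finger parallel gripper is mounted at the origin on a cart in front of the work surface, level with it; the furniture and walls round the work are solid. World frame = base frame: x ahead of the robot, y to its left, z up, the work surface at z = 0. Lengths are in mm, angles in rad, forces in N, time in s.
With the tool pointing down it reaches from about 350 to 775 mm from the base axis. Payload 7.3 kg.
Tool frame: the origin (TCP) lies between the finger pads, 19 mm behind the fingertips; this is the grasp point; z points along the fingers, y is the line along which they close (so a half turn about z gives the same grasp; the last joint's range is limited). The gripper opens to 92 mm and grips with 3 to 60 N. Pads are 19 mm wide; open, the fingers measure 130 mm over their backs; the gripper's body (75 mm by 190 mm) begins 47 mm behind the grasp point.
Start: joints at [-1.463, 0.342, 1.524, -0, 1.275, -0.146], TCP at [131.841, -508.194, 245.541] pointing down, gripper open.
Joint ranges: [-2.53, 2.53], [-0.77, 2.02], [0.04, 2.7], [-1, 4.14], [0.28, 2.66], [-3.11, 3.11]. Speed limits (rad/s): [2.57, 2.57, 3.14, 3.14, 3.14, 3.14].

## Interface

Orientations are given as [roll, pitch, yaw] about the fixed x, y, z axes, in that order (R = Rz(yaw) Ry(pitch) Rx(roll)).
In Python, from plant import bot, viewer, ticket, telemetry gives the robot as it stands (bot), with the cameras (viewer), the job (ticket) and the readings (telemetry).
- The arm moves only by the shell command python3 shift.py 'ROWS'. ROWS is a JSON list that holds a single list of rows (three levels of brackets), with 1 to 5 rows, each of 5 numbers: the finger opening in mm, then dx, dy, dz in shares of 1000 mm (1.0 is 1000 mm), then a turn about the tool's z in parts of the range, where 1.0 means 4 rad; each row is the pose to reach, as a shift and turn from the pose commanded when the command began, along the tool's axes at that moment; what a row does not reach only later rows make up. A row lasts 1/8 s, in which the tool goes at most 62.5 mm and 0.188 rad, less where a joint would pass 70% of its speed; a pose out of reach is approached as far as the arm can. The fingers move at their own pace and stop on an object; the grip force is fixed at half the most. Time passes only in rows, so rows that do not move let the fingers close. It prints the time, the measured TCP pose, the force, the opening and the grip force at its end. Shift and turn numbers lie between -1 and 1, and a call with a number outside is refused. Input that does not fit is refused with a message, and nothing moves.
- telemetry.get_obs(): the state, without advancing time (a new reading comes with each control period).
- viewer.capture(name): name is "side" or "top" or "wrist"; returns a dict with "color" (384x512x3 uint8, red, green, blue), "K" (3x3 intrinsics, pixels), "k1" (the pictures are not rectified: a ray, as slopes to the right and down, at radius r is drawn at 1 + k1 r^2 times it, then the intrinsics apply), "R" (3x3) and "t" (3): a world point X has camera coordinates R X + t. Camera axes: x right, y down, z forward; pixel columns grow to the right and rows downward; lengths in mm; the calibration is good to about 2 mm. A picture is of the moment at which its call begins. There is no depth.
- ticket.close_job(): hands the job in; it is judged then, once.
The state is a dict: "time": time; "joint_positions": joint angles; "dq": joint speeds; "tau": joint torques, N m; "tool_pos": TCP position; "tcp_rot": TCP orientation; "contact_force": force on the tool from outside, world axes, zero at the start; "moment": the same for the moment, N m; "grip_width": finger opening in mm; "finger_force": force on a finger pad.
Only numpy, scipy, OpenCV 4.12 (cv2) and the standard library are available. Lean on these libraries where they do the work, as an engineer would, in place of code of your own. Each camera call takes 0.05 s, during which the arm holds its last target. There are 200 camera calls.

## Task

Stand the small plaster owl upright on the narrow raised ledge between the cork-faced jaws of the blue vice and let go of it. Then turn the vice's orange knob clockwise until the jaw grips the owl and the knob's slip clutch clicks for the first time (its black pointer is then on the green arc), and stop there, because a second click would crack the plaster. Let go of the knob, and leave the owl clamped and the rabbit, frog and cocoon castings standing where they are.

Things in the scene. Friction and masses are not known exactly. Their poses are not given: they have to be found in the camera images.
- owl: white plaster owl figure, 37 (its x) x 44 (its y) x 48 mm high, about 31 g, standing on the table. Origin: centre of its underside; z up. Pick it with the fingers closing along its y (44 mm), so that its 37 mm side goes between the jaws.
- vice: blue vice fixed to the table, base plate 90 (x) x 230 mm (y), origin under it; z up. Its y is the clamping axis, from the knob's housing (74 x 80 mm, 80 mm high, knob axis at y = -72 mm) to the fixed jaw (cork face at y = +85 mm). Both jaws are 36 mm wide in x and their tops are 87 mm above the table. A steel rack bar joins the sprung moving jaw's slide to the housing.
- seat (a point): point on the vice's aluminium ledge, at its top, 50 mm above the table; axes as vice. The ledge is only 24 mm wide in x (the owl overhangs it) and runs from y -33 to +25 mm. The fixed jaw's face is at y = +25 mm; the moving jaw's face starts at y = -33 mm or up to 6 mm nearer (see slide).
- slide (a joint): travel in m of the slide that carries the moving jaw towards the fixed jaw: the jaw's face is at y = -0.033 + slide in the seat frame while it touches nothing. It advances 16 mm for each radian of knob turn and stays where it is left (self-locking). The jaw sits on springs on the slide and gives way about 5 mm as it grips (2.5 N/mm).
- knob_grip (a point): middle of the knob's orange wing grip, 118 mm above the table, axis vertical. Wing 56 mm long (point x), 14 mm thick (point y), 38 mm tall, top 15 mm above this point; pinch it across its thickness from above, this point at the TCP. Clockwise from above closes the jaw (0.24 N m running free). The first click comes after 1 to 2.4 rad of turn; regrasp if the wrist runs out.
- clutch (a joint): slip of the knob past its black collar, rad, clockwise; 0 until it lets go at about 0.45 N m (13 N on the owl). First click: the torque then falls below 0.1 N m, over by 0.25 rad; it rises again past 0.45; second click at 0.66. No spring-back. Visible: the black pointer is at the collar's white mark before, on the green arc (0.24 to 0.66) after one click, on red after two.
- rabbit: white plaster rabbit, 51 x 52 x 77 mm, bystander; origin under its middle
- frog: white plaster frog, 76 x 69 x 38 mm, bystander; origin under its middle
- cocoon: white knit-textured plaster cocoon, 95 x 57 x 52 mm, bystander; origin under its middle

How it is judged:
By the outcome, as a careful person would: the job done as asked, in the order asked, and still so for the second after the job is handed in, with the robot touching nothing.
It also fails if it takes over 72 s, if anything falls off the work surface, if the arm or the gripper's body presses on something with over 40 N, if the wrist force passes 120 N, or if a joint passes its speed limit or range.

## Working session

There is one attempt and no reset: what is moved stays moved. The work goes in short steps, Python scripts to look and compute and a shell command to move; the robot and the scene stay as the last step left them, time stands still between calls to the robot, and variables do not carry over. Pictures are saved under pics/ and viewed, at most 10 in all, crops included, and the job is handed in when it is done.

```bash
ls; mkdir -p pics
python3 - <<'E'
from plant import bot, viewer, ticket, telemetry
import cv2,numpy as np,pickle
d={}
for n in("side","top","wrist"):
    c=viewer.capture(n);d[n]=c
    print(n,c["K"],c["k1"],c["R"],c["t"])
pickle.dump(d,open("c0.pkl","wb"))
a=np.hstack([d["side"]["color"],d["top"]["color"]])[:,:,::-1]
cv2.imwrite("pics/top.png",cv2.resize(d["top"]["color"][:,:,::-1],(800,600)))
cv2.imwrite("pics/side.png",cv2.resize(d["side"]["color"][:,:,::-1],(800,600)))
o=telemetry.get_obs();print(o)
E
```

```text
pics
plant.py
shift.py
side [[428.60167314   0.         250.32518966]
 [  0.         428.60167314 187.05101558]
 [  0.           0.           1.        ]] -0.14059727808061231 [[ 0.9410677  -0.33818639 -0.00464112]
 [-0.13999788 -0.37700575 -0.91556936]
 [ 0.30788337  0.86226251 -0.40213331]] [-623.06833376   99.63627697 1043.39384471]
top [[413.598777     0.         252.51236185]
 [  0.         413.598777   194.75038057]
 [  0.           0.           1.        ]] -0.13922259725546018 [[ 0.00641307 -0.99990664 -0.01206594]
 [-0.991432   -0.00478353 -0.13053625]
 [ 0.13046634  0.0127997  -0.99137011]] [-158.4991732   578.78643647 1015.73152951]
wrist [[290.85264741   0.         259.60482377]
 [  0.         290.85264741 190.4824952 ]
 [  0.           0.           1.        ]] -0.0062211996990237705 [[ 0.25094687 -0.96799998 -0.00131004]
 [-0.93132609 -0.24180798  0.27232447]
 [-0.26392685 -0.0671189  -0.96220459]] [-524.62537299  -33.48437721  389.72846196]
{'time': 0.15, 'joint_positions': array([-1.46302670e+00,  3.42550345e-01,  1.52480130e+00,  1.39738407e-05,
        1.27537155e+00, -1.45983289e-01]), 'dq': array([ 0.00012161, -0.0014051 , -0.00254245, -0.00072298,  0.0014888 ,
       -0.00028653]), 'tau': array([ 1.68856408e-03, -4.31469762e+01, -2.44353372e+01,  7.19247828e-02,
        5.37495688e-02, -8.36019262e-05]), 'tool_pos': array([ 131.79903559, -507.90091067,  245.00969775]), 'tcp_rot': array([-3.14047608e+00, -1.77676897e-04,  2.53748740e-01]), 'contact_force': array([0.78500277, 0.47319237, 0.15635055]), 'moment': array([ 0.01012746, -0.02113558, -0.03967603]), 'finger_force': 0.0, 'grip_width': 91.68235757361661}
```

View pics/top.png

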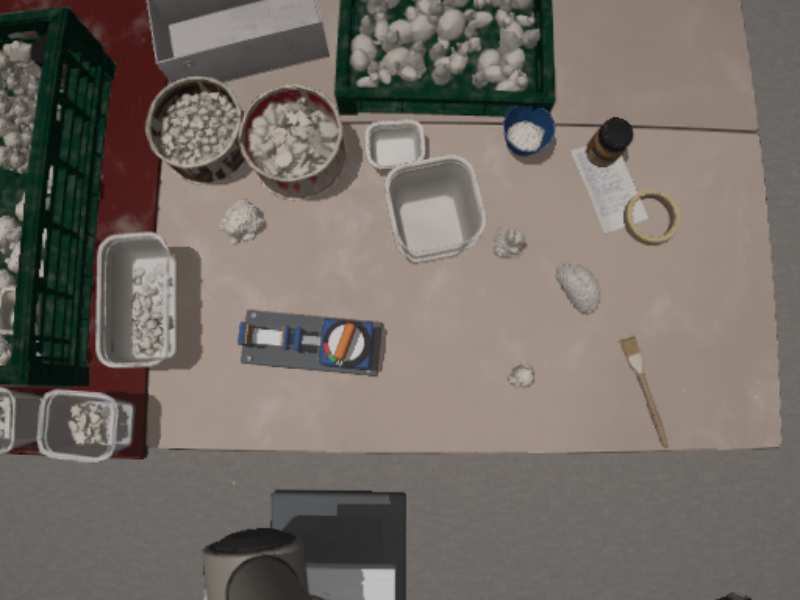

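View pics/side.png

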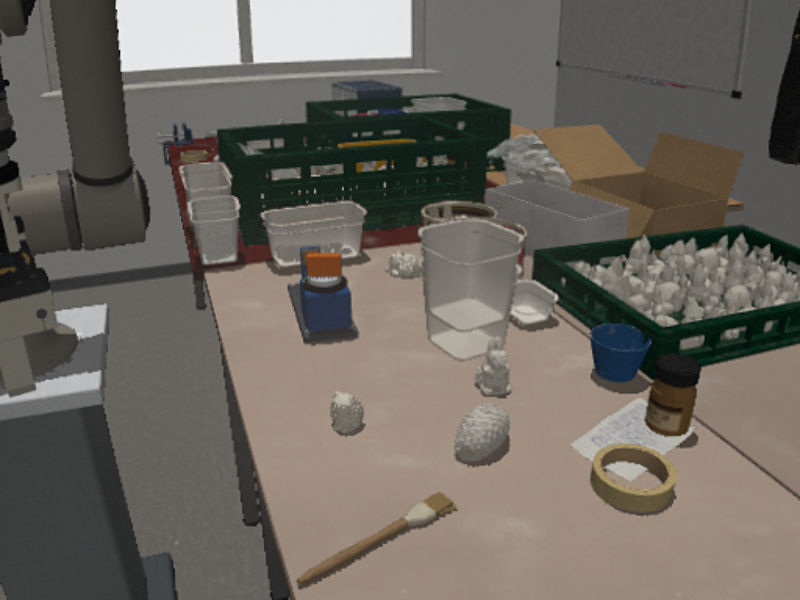

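The top view shows the owl at (521,376), vice base corners at about (248,310), (383,322), (378,376) and (240,362), and the orange wing at (346,343). The rabbit is at (509,242), the cocoon at (578,288) and the frog at (242,220). In the side view the owl is at (347,412).

```bash
cat > h.py <<'E'
import numpy as np,cv2,pickle
def ray(c,uv):
    D=np.array([c["k1"],0,0,0,0.])
    # forward model 1+k1 r^2 = OpenCV radial
    s=cv2.undistortPoints(np.array(uv,float).reshape(-1,1,2),c["K"],D).reshape(-1,2)
    d=np.c_[s,np.ones(len(s))]@c["R"]
    return -c["R"].T@c["t"],d
def plane(c,uv,z):
    o,d=ray(c,uv);return o+d*((z-o[2])/d[:,2])[:,None]
def tri(c1,u1,c2,u2):
    o1,d1=ray(c1,[u1]);o2,d2=ray(c2,[u2]);A=np.c_[d1[0],-d2[0]]
    s=np.linalg.lstsq(A,o2-o1,rcond=None)[0]
    p,q=o1+s[0]*d1[0],o2+s[1]*d2[0];return (p+q)/2,np.linalg.norm(p-q)
def proj(c,X):
    D=np.array([c["k1"],0,0,0,0.])
    return cv2.projectPoints(np.array(X,float).reshape(-1,1,3),cv2.Rodrigues(c["R"])[0],c["t"],c["K"],D)[0].reshape(-1,2)
def mask(c,lo,hi):
    return cv2.inRange(cv2.cvtColor(c["color"],cv2.COLOR_RGB2HSV),lo,hi)
def blobs(m,a=20):
    return sorted([k for k in cv2.findContours(m,cv2.RETR_EXTERNAL,cv2.CHAIN_APPROX_NONE)[0] if cv2.contourArea(k)>a],key=lambda k:-cv2.contourArea(k))
E
python3 - <<'E'
from h import *
d=pickle.load(open("c0.pkl","rb"));t=d["top"];s=d["side"]
k=.64
for n,u,v in(("owl",(521,376),(347,412)),("rabbit",(509,242),(494,370)),("cocoon",(578,288),(482,433)),("frog",(242,220),(404,263))):
    print(n,tri(t,np.array(u)*k,s,np.array(v)*k))
print("base",plane(t,np.array([(248,310),(383,322),(378,376),(240,362)])*k,10).round(1))
for n in(t,s):
    for b in blobs(mask(n,(4,170,120),(16,255,255)))[:3]: print("or",cv2.minAreaRect(b),cv2.contourArea(b))
m=mask(t,(4,170,120),(16,255,255));
b=[b for b in blobs(m) if abs(b.mean((0,1))-np.array([221,220])).max()<15]
for q in b:
    p=plane(t,cv2.boxPoints(cv2.minAreaRect(q)),133);print(p.round(1),p.mean(0))
E
```

```text
owl (array([ 467.22001774, -364.31206833,   16.96391186]), np.float64(5.764488107998047))
rabbit (array([ 689.98592756, -347.13886306,   24.97155511]), np.float64(5.3265413483526425))
cocoon (array([ 613.55945311, -464.31464335,   14.45475654]), np.float64(3.6943017688546322))
frog (array([727.19764507, 106.667523  ,  18.08028103]), np.float64(1.7669123630289914))
base [[ 572.3   92.1   10. ]
 [ 553.4 -135.8   10. ]
 [ 463.7 -128.3   10. ]
 [ 484.7  102.9   10. ]]
or ((206.5, 163.0), (2.0, 21.0), 90.0) 41.0
```

The manual's scale: shifts go in shares of 1000 mm and turns go in shares of 4 rad. Converting my numbers, 310 mm / 1000 = 0.31, 248 mm / 1000 = 0.248.

```bash
python3 shift.py '[[[92, 0.062, -0.009, 0, 0], [92, 0.124, -0.018, 0, 0], [92, 0.186, -0.028, 0, 0], [92, 0.248, -0.037, 0, 0], [92, 0.31, -0.046, 0, 0]]]'; python3 shift.py '[[[92, 0.05, -0.009, 0, 0], [92, 0.05, -0.009, 0, 0], [92, 0.05, -0.009, 0, 0]]]'
python3 - <<'E'
from h import *
from plant import bot, viewer, ticket, telemetry
c=viewer.capture("wrist");o=telemetry.get_obs();print(o["tool_pos"],o["tcp_rot"],o["time"]);print(-c["R"].T@c["t"])
pickle.dump(c,open("c1.pkl","wb"))
cv2.imwrite("pics/w1.png",cv2.resize(c["color"][:,:,::-1],(800,600)))
E
```

```text
time: 0.78
tool_pos: [421.2, -385.1, 245.4]
tcp_rot: [-3.142, 0.0, 0.254]
contact_force: [-0.0, -0.7, 0.4]
grip_width: 91.6
finger_force: 0.0
time: 1.15
tool_pos: [465.2, -364.9, 245.1]
tcp_rot: [-3.141, 0.001, 0.254]
contact_force: [0.2, 0.2, 0.3]
grip_width: 91.7
finger_force: 0.0
[ 464.77563362 -365.31406187  245.2780364 ] [-3.14119449e+00  7.81130713e-04  2.53060264e-01] 1.2
[ 536.87640387 -346.62287529  383.47889718]
```

View pics/w1.png

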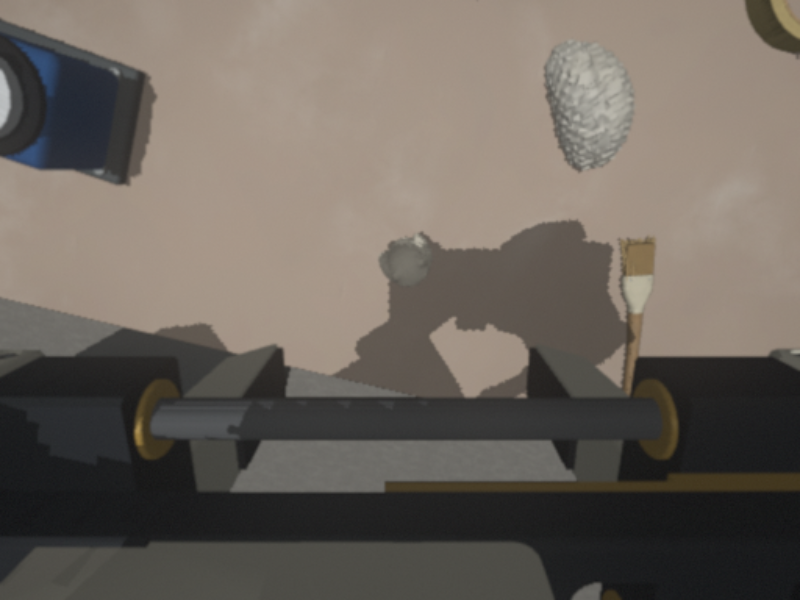

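The owl at (405,260) is in the gripper's shadow. The cocoon is at (590,105). I'll shift the tool sideways and lower it for a lit close-up.

```bash
python3 shift.py '[[[92, -0.01, 0.05, 0.04, 0], [92, -0.02, 0.09, 0.08, 0], [92, -0.02, 0.09, 0.08, 0], [92, -0.02, 0.09, 0.08, 0]]]'
python3 - <<'E'
from h import *
from plant import bot, viewer, ticket, telemetry
c=viewer.capture("wrist")
pickle.dump(c,open("c2.pkl","wb"))
p=proj(c,[[467,-364,20]])[0];print(p)
x,y=(p-[60,60]).astype(int).clip(0);x=min(x,390)
cv2.imwrite("pics/w2.png",cv2.resize(c["color"][y:y+120,x:x+120,::-1],(600,600),interpolation=cv2.INTER_CUBIC));print(x,y)
E
```

```text
time: 1.7
tool_pos: [468.0, -457.6, 166.1]
tcp_rot: [3.142, -0.0, 0.252]
contact_force: [0.1, -0.8, 0.3]
grip_width: 91.8
finger_force: 0.0
[167.56056877 162.21039099]
107 102
```

View pics/w2.png

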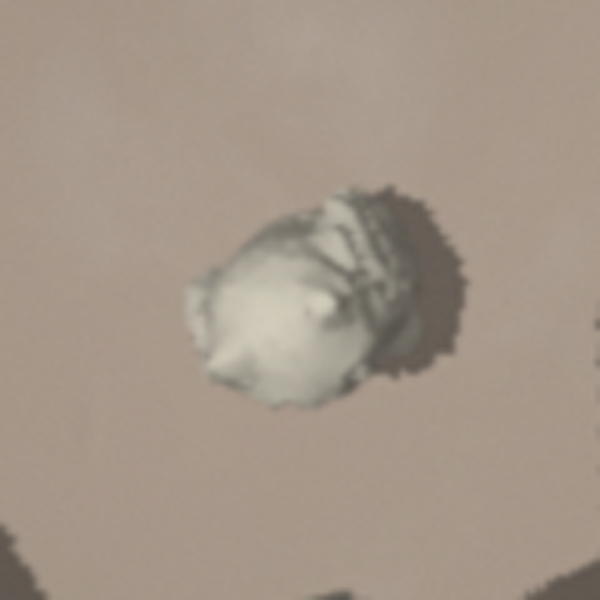

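The close-up shows the owl from above with ears at crop (225,362) and (322,302), and the lit head at lower left. The view is too oblique to measure widths, so I'll put the camera straight above it.

In the tool's units: -91 mm / 1000 = -0.091, -52 mm / 1000 = -0.052.

```bash
python3 shift.py '[[[92, -0.026, -0.045, 0, 0], [92, -0.052, -0.091, 0, 0], [92, -0.052, -0.091, 0, 0], [92, -0.052, -0.091, 0, 0]]]'
python3 - <<'E'
from h import *
from plant import bot, viewer, ticket, telemetry
c=viewer.capture("wrist")
pickle.dump(c,open("c3.pkl","wb"))
C=-c["R"].T@c["t"];print(C)
p=proj(c,[[467,-364,20]])[0];print(p)
x,y=(p-[60,60]).astype(int).clip(0)
im=c["color"][y:y+120,x:x+120]
# owl = less saturated than table
hsv=cv2.cvtColor(c["color"],cv2.COLOR_RGB2HSV)
lab=cv2.cvtColor(c["color"],cv2.COLOR_RGB2LAB).astype(int)
tb=np.median(lab[y:y+120,x:x+120].reshape(-1,3),0);print(tb,lab[int(p[1]),int(p[0])])
cv2.imwrite("pics/w3.png",np.hstack([cv2.resize(im[:,:,::-1],(400,400),interpolation=cv2.INTER_CUBIC),cv2.cvtColor(cv2.resize((np.clip((lab[y:y+120,x:x+120,1]-120)*16,0,255)).astype(np.uint8),(400,400)),cv2.COLOR_GRAY2BGR)]));print(x,y)
E
```

```text
time: 2.25
tool_pos: [396.8, -382.7, 167.9]
tcp_rot: [3.137, -0.002, 0.254]
contact_force: [1.3, -1.0, -0.9]
grip_width: 91.8
finger_force: 0.0
[ 467.83456521 -363.77848911  306.58771077]
[258.14184622 109.761671  ]
[167. 131. 137.] [214 127 137]
198 49
```

View pics/w3.png

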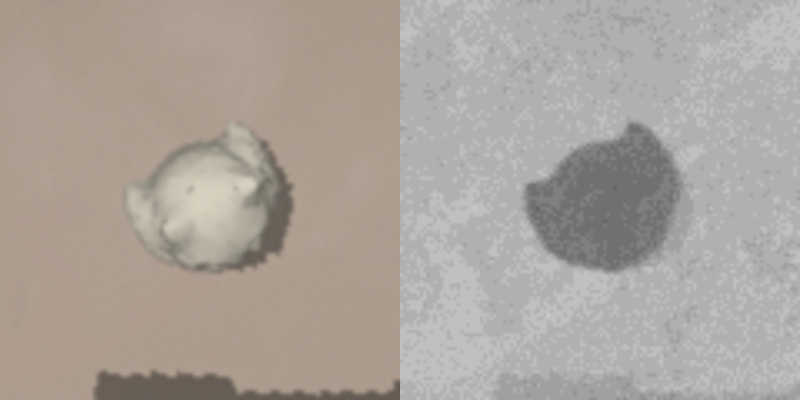

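Now the owl is seen from straight above. Its ears are at (175,232) and (252,187), and the wing tips at (130,190) and (235,125). The a-channel separates it cleanly, so I can measure its widths against angle.

Run:
```python
from h import *
c=pickle.load(open("c3.pkl","rb"))
lab=cv2.cvtColor(c["color"],cv2.COLOR_RGB2LAB)
m=(cv2.GaussianBlur(lab[:,:,1],(3,3),0)<130).astype(np.uint8)*255
r=np.zeros_like(m);r[75:140,225:300]=255
b=blobs(m&r)[0]
P=plane(c,b.reshape(-1,2),20)[:,:2]
print(P.min(0),P.max(0),cv2.contourArea(b))
for a in np.arange(0,180,10):
    u=np.array([np.cos(np.radians(a)),np.sin(np.radians(a))]);q=P@u;print(a,(q.max()-q.min()).round(1),end=' | ')
e=plane(c,np.array([(175,232),(252,187)])*.3+[198,49],46);print(e);dd=e[1]-e[0];print(np.degrees(np.arctan2(dd[1],dd[0])))
w=plane(c,np.array([(130,190),(235,125)])*.3+[198,49],20);dd=w[1]-w[0];print(w,np.degrees(np.arctan2(dd[1],dd[0])))
R=cv2.minAreaRect(P.astype(np.float32));print(R)
for a in(-48,-53,-58):
    u=np.array([np.cos(np.radians(a)),np.sin(np.radians(a))]);v=np.array([-u[1],u[0]]);q=P@u;s=P@v
    print(a,np.ptp(q),np.ptp(s),(q.max()+q.min())/2*u+(s.max()+s.min())/2*v)
```

```text
[ 448.34223106 -385.00904664] [ 490.42534749 -341.9427609 ] 1410.5
0 42.1 | 10 40.8 | 20 39.8 | 30 38.0 | 40 36.0 | 50 36.6 | 60 39.4 | 70 41.3 | 80 42.1 | 90 43.1 | 100 44.4 | 110 45.0 | 120 44.9 | 130 44.0 | 140 44.0 | 150 44.0 | 160 43.7 | 170 43.1 | [[ 458.21994518 -359.39871176   46.        ]
 [ 474.16699619 -375.88366367   46.        ]]
-45.950191871365554
[[ 465.29460681 -343.77431163   20.        ]
 [ 489.64877552 -368.10532249   20.        ]] -44.97274638881487
((466.6021423339844, -366.328369140625), (36.06938934326172, 43.55671310424805), 43.464603424072266)
-48 43.74035792295092 36.0389255082128 [ 466.50406688 -366.25110707]
-53 44.299164756095024 36.60337407598166 [ 466.58362852 -365.75637083]
-58 44.68388154708464 37.56035619244852 [ 467.00128248 -365.19428807]
```

Owl centre is (466.5, -366.2), with its y axis (44 mm) at -46°. That means tool yaw 44°, a turn of -0.514.

In the tool's units: 75 mm / 1000 = 0.075, 71.6 mm / 1000 = 0.0716, -0.514 rad / 4 = -0.1285.

```bash
python3 shift.py '[[[92, 0.025, 0.001, 0.02, -0.045], [92, 0.05, 0.0015, 0.04, -0.09], [92, 0.0716, 0.0015, 0.075, -0.1285], [92, 0.0716, 0.0015, 0.075, -0.1285], [92, 0.0716, 0.0015, 0.075, -0.1285]]]'
python3 - <<'E'
from plant import bot, viewer, ticket, telemetry
for i in range(1):
    o=telemetry.get_obs();print(o["tool_pos"],o["tcp_rot"],o["joint_positions"])
E
```

```text
time: 2.92
tool_pos: [465.9, -366.4, 91.4]
tcp_rot: [3.14, 0.0, 0.766]
contact_force: [-0.7, 0.4, 0.3]
grip_width: 92.0
finger_force: 0.0
[ 465.90307986 -366.37044992   91.44069335] [3.13995161e+00 2.50194967e-04 7.65746700e-01] [-7.95498187e-01  6.18178275e-01  1.52501913e+00 -3.16604568e-04
  9.96756692e-01  9.72294221e-03]
```

In the tool's units: 67.5 mm / 1000 = 0.0675, 40 mm / 1000 = 0.04.

```bash
python3 shift.py '[[[92, 0, 0, 0.04, 0], [92, 0, 0, 0.0675, 0], [92, 0, 0, 0.0675, 0], [36, 0, 0, 0.0675, 0], [36, 0, 0, 0.0675, 0]]]';python3 shift.py '[[[36, 0, 0, 0, 0], [36, 0, 0, 0, 0], [36, 0, 0, 0, 0]]]'
```

```text
time: 3.55
tool_pos: [466.1, -366.5, 24.9]
tcp_rot: [3.138, 0.0, 0.767]
contact_force: [0.4, 0.3, 0.3]
grip_width: 76.2
finger_force: 0.0
time: 3.92
tool_pos: [465.5, -365.5, 23.1]
tcp_rot: [3.141, 0.0, 0.768]
contact_force: [0.7, -0.7, 0.6]
grip_width: 46.4
finger_force: 0.0
```

```bash
python3 shift.py '[[[36, 0, 0, 0, 0], [36, 0, 0, 0, 0], [36, 0, 0, 0, 0], [36, 0, 0, 0, 0]]]'
```

```text
time: 4.42
tool_pos: [465.5, -365.6, 23.1]
tcp_rot: [3.141, 0.0, 0.768]
contact_force: [0.5, -0.7, 1.1]
grip_width: 40.9
finger_force: 30.0
```

In the tool's units: -206 mm / 1000 = -0.206, -180 mm / 1000 = -0.18.

```bash
python3 shift.py '[[[36, 0, 0, -0.06, 0], [36, 0, 0, -0.12, 0], [36, 0.035, -0.037, -0.15, 0], [36, 0.07, -0.074, -0.18, 0], [36, 0.105, -0.11, -0.206, 0]]]';python3 shift.py '[[[36, 0.04, -0.042, 0, 0], [36, 0.08, -0.083, 0, 0], [36, 0.097, -0.1, 0, 0], [36, 0.097, -0.1, 0, 0], [36, 0.097, -0.1, 0, 0]]]'
python3 - <<'E'
from h import *
from plant import bot, viewer, ticket, telemetry
c=viewer.capture("wrist")
pickle.dump(c,open("c4.pkl","wb"))
print(-c["R"].T@c["t"])
cv2.imwrite("pics/w4.png",cv2.resize(c["color"][:,:,::-1],(800,600),interpolation=cv2.INTER_CUBIC))
E
```

```text
time: 5.05
tool_pos: [464.2, -212.0, 230.1]
tcp_rot: [3.141, -0.0, 0.767]
contact_force: [0.5, -0.0, -0.3]
grip_width: 40.8
finger_force: 30.0
time: 5.68
tool_pos: [464.9, -74.8, 229.0]
tcp_rot: [3.141, 0.0, 0.768]
contact_force: [0.4, -0.4, -0.9]
grip_width: 40.8
finger_force: 30.0
[518.19018175 -23.8485558  367.43804667]
```

View pics/w4.png

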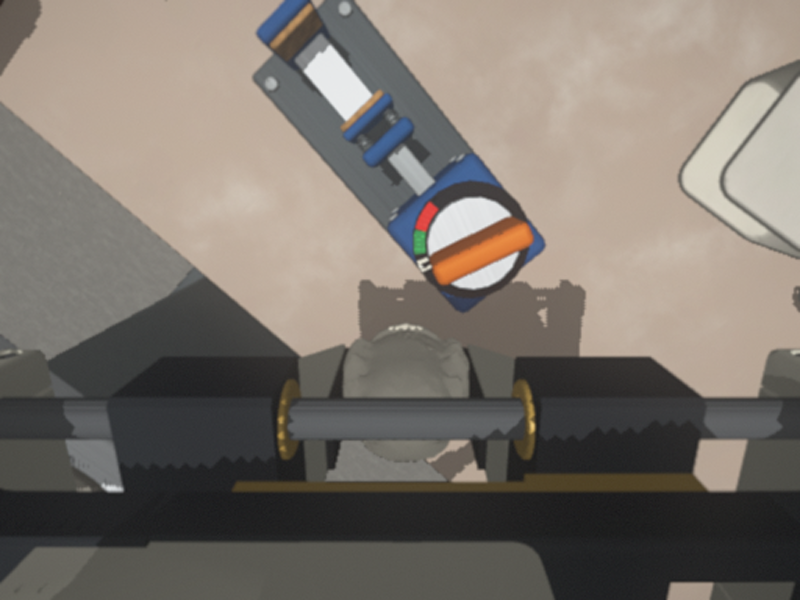

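The whole vice is visible. The fixed jaw is near (290,30), the ledge runs from (312,50) to (360,115), the moving jaw is near (368,112), and the housing corners include (545,243), (463,310) and (475,155). The wing lies from (440,265) to (530,230). The pointer and white mark are near (423,265). I'll zoom in on the jaws and knob for exact edges.

Run:
```python
from h import *
c=pickle.load(open("c4.pkl","rb"))
im=c["color"][:,:,::-1]
a=cv2.resize(im[0:110,155:285],None,fx=5,fy=5,interpolation=cv2.INTER_CUBIC)
cv2.imwrite("pics/w5.png",a)
hsv=cv2.cvtColor(c["color"],cv2.COLOR_RGB2HSV)
for V in(150,180,200):
    m=cv2.inRange(hsv,(4,150,V),(18,255,255));m[:130]=0
    b=blobs(m)[0];r=cv2.minAreaRect(b);p=plane(c,cv2.boxPoints(r),133);print(V,cv2.contourArea(b),p.round(1).tolist(),p.mean(0))
m=cv2.inRange(hsv,(105,120,40),(125,255,255))
for b in blobs(m)[:4]:
    q=cv2.approxPolyDP(b,3,True).reshape(-1,2);print(q.tolist())
u=np.array([(545,243),(463,310),(475,155)])*.64;print(plane(c,u,80))
```

```text
150 914.5 [[492.5, -66.5, 133.0], [542.4, -85.0, 133.0], [538.5, -97.4, 133.0], [487.9, -78.9, 133.0]] [515.34319433 -81.94847037 133.        ]
180 813.5 [[492.5, -67.7, 133.0], [542.1, -85.8, 133.0], [538.7, -96.8, 133.0], [488.4, -78.7, 133.0]] [515.40045187 -82.26302415 133.        ]
200 706.5 [[493.0, -68.3, 133.0], [541.3, -86.0, 133.0], [538.3, -95.8, 133.0], [489.4, -78.1, 133.0]] [515.50859192 -82.06110386 133.        ]
[[302, 99], [251, 143], [262, 160], [265, 139], [280, 121], [299, 114], [317, 117]]
[[260, 76], [233, 99], [237, 105], [263, 82]]
[[195, 0], [183, 0], [166, 22], [170, 24]]
[[249, 62], [221, 87]]
[[ 547.20424287 -119.33443102   80.        ]
 [ 479.89779265 -113.87780005   80.        ]
 [ 553.18962895  -48.56450059   80.        ]]
```

View pics/w5.png

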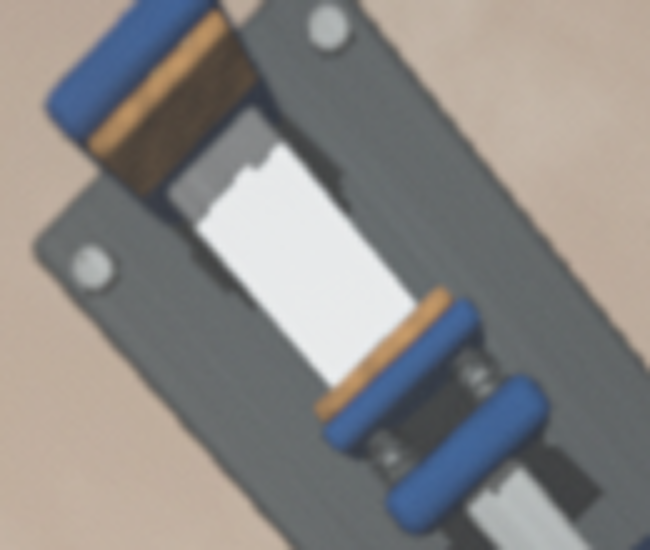

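The crop shows the ledge's far corners at (168,188) and (248,108). Its side edges run to (330,388) and (415,310). The fixed jaw's cork inner top edge runs (102,160)–(235,30), and the moving jaw's cork front edge runs (315,405)–(440,288).

Run:
```python
from h import *
c=pickle.load(open("c4.pkl","rb"))
f=lambda u,z:plane(c,np.array(u)/5.+[155-.4,-.4],z)[:,:2]
L=f([(168,188),(330,388),(248,108),(415,310)],50);F=f([(102,160),(235,30)],87);M=f([(315,405),(440,288)],87)
print(L.round(1),F.round(1),M.round(1))
y1=L[1]-L[0];y2=L[3]-L[2]
for d in(-y1,-y2):print("y dir deg",np.degrees(np.arctan2(d[1],d[0])))
for d in(F[1]-F[0],M[1]-M[0]):print("x dir deg",np.degrees(np.arctan2(d[1],d[0])))
th=np.radians(-5.)
ux=np.array([np.cos(th),np.sin(th)]);uy=np.array([-ux[1],ux[0]])
for n,P in(("L",L),("F",F),("M",M)):print(n,(P@ux).round(1),(P@uy).round(1))
H=f([],0) if 0 else plane(c,np.array([(545,243),(463,310),(475,155)])*.64,80)[:,:2];print("H",(H@ux).round(1),(H@uy).round(1))
K=np.array([515.4,-82.1]);print("K",K@ux,K@uy)
```

```text
[[517.9  73.7]
 [512.5  25.8]
 [539.5  71.6]
 [535.4  23.3]] [[513.3  73.4]
 [544.5  69.9]] [[509.1  20. ]
 [539.1  17.1]]
y dir deg 83.57924036436823
y dir deg 85.07847642214693
x dir deg -6.502262862411831
x dir deg -5.624387439084065
L [509.5 508.3 531.2 531.3] [118.5  70.4 118.3  69.9]
F [505.  536.3] [117.9 117.1]
M [505.4 535.6] [64.3 64. ]
H [555.5 488.  555.3] [-71.2 -71.6  -0.2]
K 520.5942338760683 -36.86751490118928
```

In the tool's units: 131.4 mm / 1000 = 0.1314, 109 mm / 1000 = 0.109, -0.709 rad / 4 = -0.1773.

```bash
python3 shift.py '[[[36, 0.035, -0.012, 0, -0.045], [36, 0.07, -0.024, 0, -0.09], [36, 0.1, -0.036, 0.03, -0.135], [36, 0.1314, -0.0469, 0.07, -0.1773], [36, 0.1314, -0.0469, 0.109, -0.1773]]]';python3 shift.py '[[[36, 0, 0, 0, 0], [36, 0, 0, 0, 0]]]'
python3 - <<'E'
from h import *
from plant import bot, viewer, ticket, telemetry
s=viewer.capture("side");t=viewer.capture("top");o=telemetry.get_obs();print(o["tool_pos"],o["tcp_rot"])
p=proj(s,[[526,48,80]])[0].astype(int);q=proj(t,[[526,48,80]])[0].astype(int)
g=lambda c,p:cv2.resize(c["color"][max(p[1]-50,0):p[1]+50,p[0]-50:p[0]+50,::-1],(400,400),interpolation=cv2.INTER_CUBIC)
cv2.imwrite("pics/s6.png",np.hstack([g(s,p),g(t,q)]))
E
```

```text
time: 6.35
tool_pos: [528.0, 51.4, 118.6]
tcp_rot: [3.141, -0.0, 1.479]
contact_force: [0.6, 0.5, -0.8]
grip_width: 41.0
finger_force: 30.0
time: 6.6
tool_pos: [527.8, 49.9, 121.2]
tcp_rot: [3.14, 0.0, 1.475]
contact_force: [0.3, -0.6, -0.3]
grip_width: 40.9
finger_force: 30.0
[528.01788726  50.09191401 121.83269333] [ 3.13820720e+00 -4.36480231e-05  1.47547972e+00]
```

View pics/s6.png

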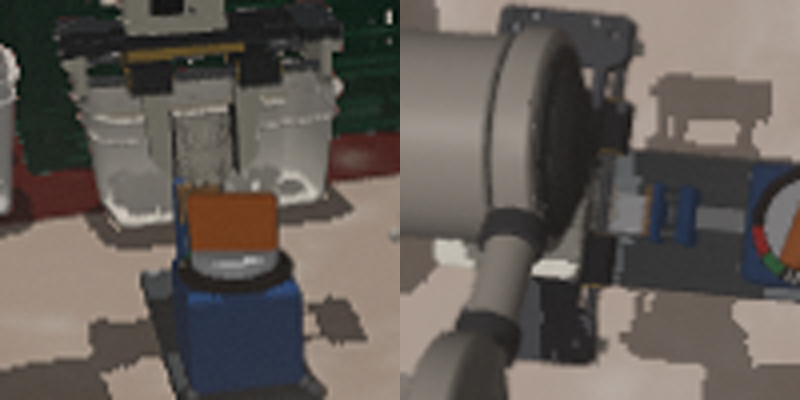

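The side view shows the owl held above the jaws behind the knob. The top view shows the ledge clear and the knob untouched. Lowering now.

In the tool's units: 42 mm / 1000 = 0.042, 20 mm / 1000 = 0.02.

```bash
python3 shift.py '[[[36, 0, -0.001, 0.02, 0], [36, 0, -0.001, 0.042, 0], [36, 0, -0.001, 0.042, 0]]]';python3 shift.py '[[[36, 0, 0, 0.002, 0], [36, 0, 0, 0.002, 0]]]';python3 shift.py '[[[36, 0, 0, 0.0015, 0], [36, 0, 0, 0.0015, 0]]]'
```

```text
time: 7.08
tool_pos: [525.6, 50.6, 78.2]
tcp_rot: [-3.141, 0.0, 1.476]
contact_force: [-0.5, 1.0, -0.2]
grip_width: 40.9
finger_force: 30.0
time: 7.32
tool_pos: [526.5, 50.9, 77.1]
tcp_rot: [3.14, 0.0, 1.477]
contact_force: [0.2, 0.4, -0.3]
grip_width: 40.6
finger_force: 30.0
time: 7.58
tool_pos: [525.9, 51.0, 74.7]
tcp_rot: [3.141, 0.0, 1.477]
contact_force: [-0.4, 0.8, 0.5]
grip_width: 41.1
finger_force: 30.0
```

In the tool's units: 0.7 mm / 1000 = 0.0007.

```bash
for i in 1 2; do python3 shift.py '[[[36, 0, 0, 0.0007, 0], [36, 0, 0, 0.0007, 0]]]'|egrep 'tool|contact'; done
```

```text
tool_pos: [525.8, 51.0, 73.7]
contact_force: [-0.3, 0.2, 0.3]
tool_pos: [525.9, 51.0, 73.1]
contact_force: [-0.0, 0.4, -0.0]
```

In the tool's units: 0.5 mm / 1000 = 0.0005.

```bash
for i in 1 2; do python3 shift.py '[[[36, 0, 0, 0.0005, 0], [36, 0, 0, 0.0005, 0]]]'|egrep 'tool|contact'; done
```

```text
tool_pos: [525.9, 51.0, 73.0]
contact_force: [-1.3, -0.5, 4.9]
tool_pos: [525.9, 51.0, 73.0]
contact_force: [-3.7, 0.5, 10.1]
```

In the tool's units: -0.8 mm / 1000 = -0.0008.

```bash
python3 shift.py '[[[36, 0, 0, -0.0008, 0], [92, 0, 0, -0.0008, 0], [92, 0, 0, -0.0008, 0], [92, 0, 0, -0.0008, 0], [92, 0, 0, -0.0008, 0]]]'; python3 shift.py '[[[92, 0, 0, 0, 0], [92, 0, 0, 0, 0], [92, 0, 0, -0.04, 0], [92, 0, 0, -0.09, 0], [92, 0, 0, -0.15, 0]]]'
```

```text
time: 9.2
tool_pos: [525.8, 51.0, 72.8]
tcp_rot: [-3.142, 0.0, 1.477]
contact_force: [0.6, -0.1, 0.6]
grip_width: 76.9
finger_force: 0.0
time: 9.82
tool_pos: [525.2, 51.0, 223.8]
tcp_rot: [-3.14, 0.0, 1.477]
contact_force: [1.2, -0.2, 0.2]
grip_width: 91.6
finger_force: 0.0
```

In the tool's units: -134.4 mm / 1000 = -0.1344, 2.3 mm / 1000 = 0.0023, -0.9 rad / 4 = -0.225.

```bash
python3 shift.py '[[[92, -0.035, 0.001, 0, -0.045], [92, -0.07, 0.001, 0, -0.09], [92, -0.105, 0.002, 0, -0.135], [92, -0.1344, 0.0023, 0, -0.18], [92, -0.1344, 0.0023, 0, -0.225]]]'; python3 shift.py '[[[92, 0, 0, 0, -0.045], [92, 0, 0, 0, -0.09], [92, 0, 0, 0, -0.1043], [92, 0, 0, 0, -0.1043], [92, 0, 0, 0, -0.1043]]]'
python3 - <<'E'
from h import *
from plant import bot, viewer, ticket, telemetry
w=viewer.capture("wrist");t=viewer.capture("top");s=viewer.capture("side");o=telemetry.get_obs();print(o["tool_pos"],o["tcp_rot"],o["joint_positions"].round(3))
pickle.dump((w,t,s),open("c5.pkl","wb"))
p=proj(w,[[515,-83,118],[527,50,70]]);print(p)
q=proj(t,[[526,20,80]])[0].astype(int)
g=lambda c,p,n:cv2.resize(c["color"][max(p[1]-n,0):p[1]+n,max(0,p[0]-n):p[0]+n,::-1],(400,400),interpolation=cv2.INTER_CUBIC)
cv2.imwrite("pics/s7.png",np.hstack([cv2.resize(w["color"][:,:,::-1],(400,400)),g(t,q,60)]))
E
```

```text
time: 10.45
tool_pos: [515.3, -85.0, 222.9]
tcp_rot: [-3.141, 0.0, 2.38]
contact_force: [0.6, 0.2, -0.2]
grip_width: 91.8
finger_force: 0.0
time: 11.08
tool_pos: [515.5, -83.0, 222.9]
tcp_rot: [-3.141, 0.0, 2.793]
contact_force: [-0.2, -0.1, 0.3]
grip_width: 91.9
finger_force: 0.0
[515.50399541 -83.00749054 222.89656724] [-3.14153269e+00  2.16175070e-05  2.79324445e+00] [-0.306  0.356  1.568 -0.     1.217 -1.529]
[[259.48640098 194.38178048]
 [388.41404725 147.90312124]]
```

View pics/s7.png

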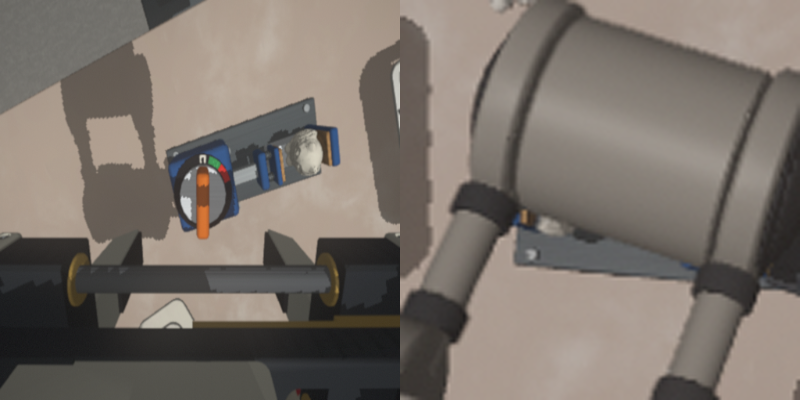

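The wrist view shows the owl standing on the ledge between the jaws at (300,155). The wing at (203,200) is aligned with the tool x axis, and the pointer is at the white mark. I'll measure the wing again from here.

Run:
```python
from h import *
w,t,s=pickle.load(open("c5.pkl","rb"))
hsv=cv2.cvtColor(w["color"],cv2.COLOR_RGB2HSV);hsv[300:]=0;hsv[:,:200]=0;hsv[:,300:]=0
for V in(150,180,210):
    m=cv2.inRange(hsv,(4,150,V),(18,255,255));b=blobs(m)[0];r=cv2.minAreaRect(b)
    p=plane(w,cv2.boxPoints(r),133);print(V,r,p.round(1).tolist(),p.mean(0))
```

```text
150 ((259.5, 212.5), (31.0, 13.0), 90.0) [[511.1, -87.2, 133.0], [514.7, -77.2, 133.0], [540.6, -86.5, 133.0], [536.8, -96.8, 133.0]] [525.81919223 -86.92362712 133.        ]
180 ((260.0, 213.0), (30.0, 12.0), 90.0) [[512.2, -86.8, 133.0], [515.5, -77.5, 133.0], [540.6, -86.5, 133.0], [537.1, -96.0, 133.0]] [526.36621925 -86.67856167 133.        ]
210 ((260.0, 212.5), (27.0, 6.0), 90.0) [[513.8, -84.7, 133.0], [515.5, -80.1, 133.0], [538.0, -88.2, 133.0], [536.3, -93.0, 133.0]] [525.91340659 -86.51392285 133.        ]
```

In the tool's units: 80 mm / 1000 = 0.08, 60 mm / 1000 = 0.06.

```bash
python3 shift.py '[[[40, 0, 0, 0.03, 0], [40, 0, 0, 0.06, 0], [40, 0, 0, 0.06, 0], [40, 0, 0, 0.06, 0], [40, 0, 0, 0.08, 0]]]'; python3 shift.py '[[[40, 0, 0, 0.025, 0], [40, 0, 0, 0.025, 0], [8, 0, 0, 0.025, 0], [8, 0, 0, 0.025, 0], [8, 0, 0, 0.025, 0]]]';python3 shift.py '[[[8, 0, 0, 0, 0], [8, 0, 0, 0, 0], [8, 0, 0, 0, 0]]]'; python3 -c "
from plant import bot, viewer, ticket, telemetry
o=telemetry.get_obs();print(o['moment'],o['joint_positions'].round(3))"
```

```text
time: 11.85
tool_pos: [517.5, -83.6, 145.5]
tcp_rot: [3.141, 0.006, 2.794]
contact_force: [0.2, -0.0, -1.1]
grip_width: 46.2
finger_force: 0.0
time: 12.48
tool_pos: [515.9, -83.2, 118.7]
tcp_rot: [-3.142, 0.001, 2.794]
contact_force: [0.2, 0.4, 0.4]
grip_width: 14.2
finger_force: 0.8
time: 12.85
tool_pos: [515.8, -83.5, 118.7]
tcp_rot: [-3.141, 0.001, 2.794]
contact_force: [-2.3, -1.9, 5.8]
grip_width: 13.8
finger_force: 30.0
[-0.26806255  0.16899768 -0.01992703] [-3.070e-01  4.750e-01  1.704e+00 -1.000e-03  9.610e-01 -1.529e+00]
```

In the tool's units: 0.4 rad / 4 = 0.1.

```bash
cat > m.sh <<'E'
egrep 'tcp_rot|contact'; python3 -c "
from plant import bot, viewer, ticket, telemetry
o=telemetry.get_obs();print(o['moment'].round(3),o['grip_width'].round(1))"
E
python3 shift.py '[[[8, 0, 0, 0, 0.025], [8, 0, 0, 0, 0.05], [8, 0, 0, 0, 0.075], [8, 0, 0, 0, 0.1]]]'|sh m.sh; python3 shift.py '[[[8, 0, 0, 0, 0.025], [8, 0, 0, 0, 0.05], [8, 0, 0, 0, 0.075]]]'|sh m.sh
```

```text
tcp_rot: [-3.141, 0.002, 2.391]
contact_force: [-1.7, -3.3, 6.6]
tcp_rot: [-3.141, 0.002, 2.091]
contact_force: [-4.1, -4.3, 7.3]Traceback (most recent call last):
  File "<string>", line 3, in <module>
    o=telemetry.get_obs();print(o['moment'].round(3),o['grip_width'].round(1))
                                               ^^^^^^^^^^^^^^^^^^^^^
AttributeError: 'float' object has no attribute 'round'
Traceback (most recent call last):
AttributeError: 'float' object has no attribute 'round'
```

In the tool's units: 0.18 rad / 4 = 0.045.

```bash
sed -i "s/,o\['grip_width'\].round(1)//" m.sh
python3 shift.py '[[[8, 0, 0, 0, 0.015], [8, 0, 0, 0, 0.03], [8, 0, 0, 0, 0.045]]]'|sh m.sh; python3 shift.py '[[[8, 0, 0, 0, 0.0125], [8, 0, 0, 0, 0.025]]]'|sh m.sh;python3 shift.py '[[[8, 0, 0, 0, 0.0125]]]'|sh m.sh
```

```text
tcp_rot: [-3.141, 0.002, 1.913]
contact_force: [-5.3, -5.0, 7.0]
[-0.874  0.62   0.279]
tcp_rot: [-3.141, 0.002, 1.813]
contact_force: [-4.9, -4.9, 7.9]
[-0.868  0.675  0.267]
tcp_rot: [-3.141, 0.002, 1.763]
contact_force: [-4.0, -5.4, 7.9]
[-0.924  0.711  0.206]
```

In the tool's units: 0.05 rad / 4 = 0.0125.

```bash
python3 shift.py '[[[8, 0, 0, 0, 0.0125]]]'|sh m.sh;python3 shift.py '[[[8, 0, 0, 0, 0.0125]]]'|sh m.sh;python3 shift.py '[[[8, 0, 0, 0, 0.0125]]]'|sh m.sh
```

```text
tcp_rot: [-3.141, 0.002, 1.713]
contact_force: [-4.3, -5.3, 7.3]
[-0.877  0.756  0.251]
tcp_rot: [-3.141, 0.002, 1.663]
contact_force: [-4.6, -4.9, 8.0]
[-0.912  0.773  0.253]
tcp_rot: [-3.141, 0.002, 1.613]
contact_force: [-5.1, -5.6, 8.7]
[-0.929  0.81   0.249]
```

In the tool's units: 0.05 rad / 4 = 0.0125.

```bash
python3 shift.py '[[[8, 0, 0, 0, 0.0125]]]'|sh m.sh
```

```text
tcp_rot: [-3.141, 0.002, 1.563]
contact_force: [-5.7, -5.7, 7.9]
[-0.916  0.82   0.279]
```

In the tool's units: 0.05 rad / 4 = 0.0125.

```bash
for i in 1; do python3 shift.py '[[[8, 0, 0, 0, 0.0125]]]'|sh m.sh; done; python3 shift.py '[[[8, 0, 0, 0, 0.0125]]]'|sh m.sh
```

```text
tcp_rot: [-3.141, 0.002, 1.513]
contact_force: [-4.7, -4.9, 8.8]
[-0.978  0.829  0.344]
tcp_rot: [-3.141, 0.002, 1.463]
contact_force: [-5.7, -5.2, 8.4]
[-0.956  0.895  0.306]
```

In the tool's units: 0.05 rad / 4 = 0.0125.

```bash
python3 shift.py '[[[8, 0, 0, 0, 0.0125]]]'|sh m.sh
```

```text
tcp_rot: [-3.141, 0.002, 1.413]
contact_force: [-5.0, -4.9, 9.1]
[-0.951  0.925  0.44 ]
```

In the tool's units: 0.05 rad / 4 = 0.0125.

```bash
python3 shift.py '[[[8, 0, 0, 0, 0.0125]]]'|sh m.sh
```

```text
tcp_rot: [-3.141, 0.002, 1.363]
contact_force: [-5.8, -4.7, 9.0]
[-1.014  1.002  0.346]
```

In the tool's units: 0.05 rad / 4 = 0.0125.

```bash
python3 shift.py '[[[8, 0, 0, 0, 0.0125]]]'|sh m.sh
```

```text
tcp_rot: [-3.141, 0.002, 1.313]
contact_force: [-6.1, -4.9, 9.1]
[-0.972  0.967  0.41 ]
```

In the tool's units: 0.04 rad / 4 = 0.01.

```bash
python3 shift.py '[[[8, 0, 0, 0, 0.01]]]'|sh m.sh
```

```text
tcp_rot: [-3.141, 0.002, 1.274]
contact_force: [-5.7, -5.2, 8.9]
[-0.908  0.981  0.454]
```

In the tool's units: 0.04 rad / 4 = 0.01.

```bash
python3 shift.py '[[[8, 0, 0, 0, 0.01]]]'|sh m.sh
```

```text
tcp_rot: [-3.141, 0.002, 1.234]
contact_force: [-5.4, -5.1, 7.9]
[-0.97   1.033  0.45 ]
```

The manual's scale: shifts go in shares of 1000 mm and turns go in shares of 4 rad. Converting my numbers, 0.04 rad / 4 = 0.01.

```bash
python3 shift.py '[[[8, 0, 0, 0, 0.01]]]'|sh m.sh
```

```text
tcp_rot: [-3.141, 0.003, 1.194]
contact_force: [-5.3, -5.1, 8.7]
[-0.976  1.012  0.433]
```

In the tool's units: 0.04 rad / 4 = 0.01.

```bash
python3 shift.py '[[[8, 0, 0, 0, 0.01]]]'|sh m.sh
```

```text
tcp_rot: [-3.141, 0.003, 1.154]
contact_force: [-5.9, -5.2, 9.7]
[-1.018  1.027  0.488]
```

In the tool's units: 0.04 rad / 4 = 0.01.

```bash
python3 shift.py '[[[8, 0, 0, 0, 0.01]]]'|sh m.sh
```

```text
tcp_rot: [-3.141, 0.003, 1.114]
contact_force: [-6.9, -4.6, 9.4]
[-0.836  1.152  0.505]
```

In the tool's units: 0.04 rad / 4 = 0.01.

```bash
python3 shift.py '[[[8, 0, 0, 0, 0.01]]]'|sh m.sh
```

```text
tcp_rot: [-3.141, 0.003, 1.074]
contact_force: [-6.6, -4.6, 10.6]
[-0.92   1.264  0.335]
```

In the tool's units: 0.05 rad / 4 = 0.0125.

```bash
python3 shift.py '[[[8, 0, 0, 0, 0.0125]]]'|sh m.sh
```

```text
tcp_rot: [-3.141, 0.003, 1.023]
contact_force: [-6.2, -4.5, 10.3]
[-0.927  1.168  0.247]
```

In the tool's units: 0.05 rad / 4 = 0.0125.

```bash
python3 shift.py '[[[8, 0, 0, 0, 0.0125]]]'|sh m.sh
```

```text
tcp_rot: [-3.141, 0.003, 0.973]
contact_force: [-6.7, -4.3, 10.1]
[-0.885  1.23   0.259]
```

In the tool's units: 0.05 rad / 4 = 0.0125.

```bash
python3 shift.py '[[[8, 0, 0, 0, 0.0125]]]'|sh m.sh
```

```text
tcp_rot: [-3.141, 0.003, 0.923]
contact_force: [-6.7, -4.0, 9.8]
[-0.832  1.286  0.257]
```

In the tool's units: 0.04 rad / 4 = 0.01.

```bash
python3 shift.py '[[[8, 0, 0, 0, 0.01]]]'|sh m.sh
```

```text
tcp_rot: [-3.141, 0.003, 0.883]
contact_force: [-7.1, -3.9, 11.2]
[-0.905  1.266  0.208]
```

In the tool's units: -105 mm / 1000 = -0.105, -50 mm / 1000 = -0.05.

```bash
python3 shift.py '[[[8, 0, 0, 0, 0], [50, 0, 0, 0, 0], [50, 0, 0, 0, 0], [50, 0, 0, 0, 0], [50, 0, 0, 0, 0]]]'; python3 shift.py '[[[50, 0, 0, 0, 0], [50, 0, 0, -0.05, 0], [50, 0, 0, -0.105, 0], [50, 0, 0, -0.105, 0], [50, 0, 0, -0.105, 0]]]'
python3 - <<'E'
from h import *
from plant import bot, viewer, ticket, telemetry
w=viewer.capture("wrist");t=viewer.capture("top");s=viewer.capture("side");o=telemetry.get_obs();print(o["time"],o["moment"],o["contact_force"])
pickle.dump((w,t,s),open("c6.pkl","wb"))
p=proj(w,[[515,-83,95],[527,50,70]]);print(p)
q=proj(s,[[526,20,90]])[0].astype(int)
g=lambda c,p,n,S:cv2.resize(c["color"][max(p[1]-n,0):max(p[1]-n,0)+2*n,max(0,p[0]-n):max(0,p[0]-n)+2*n,::-1],(S,S),interpolation=cv2.INTER_CUBIC)
a=g(w,p[0].astype(int),40,500);b=np.vstack([g(w,p.mean(0).astype(int),95,300),g(s,q,50,300)])
b=b[:600];a=np.vstack([a,np.zeros((100,500,3),np.uint8)])
cv2.imwrite("pics/f.png",np.hstack([a,b]))
E
```

```text
time: 17.48
tool_pos: [515.5, -82.9, 117.8]
tcp_rot: [-3.141, 0.0, 0.884]
contact_force: [-0.8, -0.1, -0.3]
grip_width: 47.9
finger_force: 0.0
time: 18.1
tool_pos: [515.1, -82.9, 222.4]
tcp_rot: [-3.141, 0.0, 0.884]
contact_force: [0.3, -0.3, -1.0]
grip_width: 49.9
finger_force: 0.0
18.25 [-0.02212501 -0.01955152  0.02502802] [-0.25764788  0.42527326  0.56365383]
[[259.16770949 188.81352018]
 [178.36942243  67.11061071]]
```

View pics/f.png

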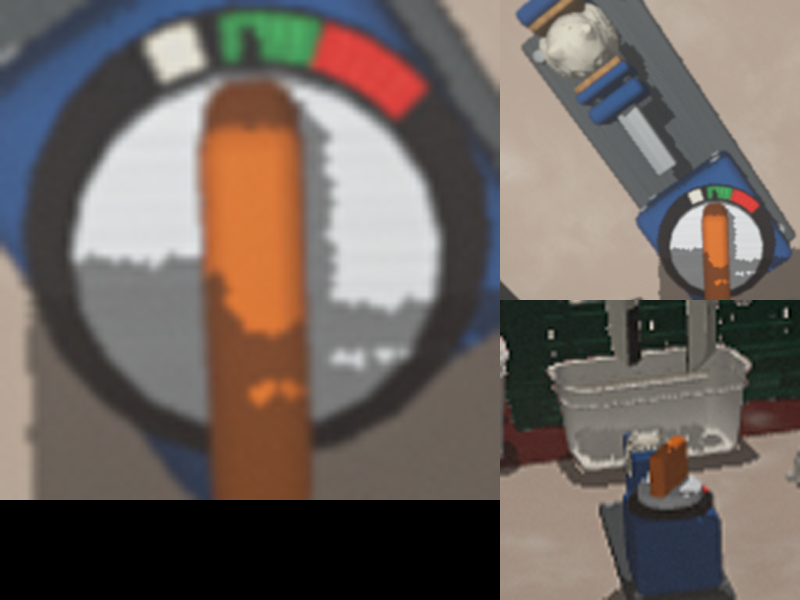

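The black pointer is at (252,40), inside the green arc (x from 222 to 318), about 0.37 rad past the white mark at (172,50). The top-right crop shows the owl clamped upright at (580,40), and the gripper is clear.

```bash
python3 -c "
from plant import bot, viewer, ticket, telemetry
print(ticket.close_job())"
```

```text
the job is handed in; nothing more can be done
None
```

The owl stands clamped on the ledge, and the clutch clicked once and stopped on green (about 0.37 rad of slip). The knob is released, the rabbit, frog and cocoon were not touched, and I handed the job in at about 18 s.

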